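Latch the pressure-test chamber

ROBOT

A 6-joint arm with a two-finger parallel gripper is mounted at the origin on a cart in front of the work surface, level with it; the furniture and walls round the work are solid. World frame = base frame: x ahead of the robot, y to its left, z up, the work surface at z = 0. Lengths are in m, angles in rad, forces in N, time in s.
With the tool pointing down it reaches from about 0.3 to 0.775 m from the base axis. Payload 14.6 kg.
Tool frame: the origin (TCP) lies at the very end of the fingers, on their centre line; the grasp point (between the pads) lies 19 mm behind it; z points along the fingers, y is the direction in which the jaws open and shut (so a half turn about z gives the same grasp; the last joint's range is limited). The gripper opens to 94 mm and grips with 3 to 60 N. Pads are 16 mm wide; open, the fingers measure 119 mm over their backs; the gripper's body (75 mm by 177 mm) begins 78 mm behind the grasp point.
Start: joints at [-1.32, 0.3, 1.521, -0, 1.321, -0.067], TCP at [0.172, -0.522, 0.205] pointing down, gripper open.
Joint ranges: [-3.03, 3.03], [-0.79, 2.21], [0.23, 2.52], [-1.04, 4.18], [0, 3.07], [-2.55, 2.55]. Speed limits (rad/s): [2.22, 2.22, 2.57, 3.14, 3.14, 3.14].

INTERFACE

Orientations are given as a unit quaternion [w, x, y, z].
In Python, from cell import telemetry, read_camera, calibration, ticket gives the robot as it stands.
- The arm moves only by the shell command python3 -m creep 'ROWS' [OPENING] [FORCE]. ROWS is JSON, a list of rows, each a list of 6 numbers: the shift along the tool's x, y, z in m, then the turn, a rotation vector about the tool's x, y, z in rad. In form: [[x, y, z, rx, ry, rz], ...]. A call has 1 to 5 rows; each row is the pose to reach, as a shift and turn from the pose commanded when the call began, along the tool's axes at that moment; what a row does not reach only later rows make up. A row lasts 1/8 s, in which the tool goes at most 62.5 mm and 10.7 degrees, less where a joint would pass 70% of its speed; a pose out of reach is approached as far as the arm can. A call with a gripper value outside its range is refused whole. OPENING is the closure in counts, from 0 (fully open) to 255 (shut), set as the call begins (- or left out, the last holds). The fingers move at their own pace and stop on an object; FORCE is the grip in N (left out, the last holds). Time passes only in rows, so rows that repeat a pose let the fingers close. It gives the time, the measured TCP pose, the force and the opening at its end, in the units of the state.
- telemetry.get_state(): the state, without advancing time (a new reading comes with each control period).
- read_camera(name): name is "side" or "top"; returns the picture (400x640x3 uint8, red, green, blue); there is no depth.
- calibration(name): a dict with "fx", "fy", "cx", "cy" (pixels), "dist" ([k1, k2, p1, p2, k3] as OpenCV has them; the pictures are not rectified), "rvec" (rotation vector, rad) and "tvec" (3), from world to camera coordinates, as OpenCV has them. Camera axes: x right, y down, z forward; pixel columns grow to the right and rows downward; lengths in m; the calibration is good to about 2 mm. A picture is of the moment at which its call begins. calibration takes no time and is no camera call.
- ticket.sign_off(): hands the job in, once; it reports no verdict.
The state is a dict: "t": time; "joints": joint angles; "qvel": joint speeds; "joint_torque": joint torques, N m; "eef_pos": TCP position; "ee_rot": TCP orientation; "contact_force": force on the tool from outside, world axes, zero at the start; "torque": the same for the moment, N m; "width": opening from 0.0 (shut) to 1.0 (fully open).
Only numpy, scipy, OpenCV 4.12 (cv2) and the standard library are available. Lean on these libraries where they do the work, as an engineer would, in place of code of your own. Each camera call takes 0.05 s, during which the arm holds its last target.

TASK

Close the watch pressure-test chamber: lift the wire bail over the two upturned keeper hooks at the front of the lid so that its cross-bar drops in behind them, then swing the latch lever over towards you and down, so that it pulls the lid tight. Finish by pressing the lever firmly down onto its stop with about 15 N for half a second, never with more than 30 N, and let go. Do not lean on the lid and leave the small things around the chamber where they are.

Things in the scene. Friction and masses are not known exactly. Their poses are not given: they have to be found in the camera images.
- chamber: fixed test chamber: dark steel base plate (285 x 150 mm, top at z = 10 mm, x from -85 to +200 mm) with an aluminium box, front face at x = +75 mm. Origin on the bench under the lever's pivot axis, mid-width; +x from lever to box (away from the robot at yaw 0), y along the pivot, z up. Lever pivot at x = 0, z = 36 mm; lid hinge at x = 190, z = 101 mm; hooks reach z = 128 mm when tight
- lid (a joint): lid angle (rad): 0 = pulled tight (lid top 108 mm above the bench), about 0.077 at the start, when the springy gasket (60 N m/rad at the hinge) holds it some 9 mm open at the front
- lever (a joint): lever angle (rad): 0 = handle upright, negative = leaning back to the box, positive = towards the robot and down; pi/2 = level. Range -0.7 to 1.75; stays where left unless loaded (friction 0.05 N m). Bail hooked: pull begins near 0.4, dead centre near 1.37, then it stays down by itself. It meets its stop at 1.53 to 1.68: the stop's height differs each time and is not told, feel for it
- bail (a joint): angle of the bail relative to the lever (rad): 0 = parallel to the handle, positive = tipped further towards the robot. The bail's lean from upright towards the robot is lever + bail. Light friction (0.03 N m): it stands by itself within about 0.35 rad of upright, else falls
- lever_pad: the lever's handle, a steel bar 22 mm wide (along y), 5 mm thick, from 22 to 73 mm from the pivot; origin on the pivot axis, z along the handle to its free end, x towards the box when upright. Slightly springy at its root (40 N m/rad). The press force counts on this part; against the bail's pull it takes up to about 10 N near its end
- pad_end (a point): middle of the handle 66 mm from the pivot, a good place to push or press
- crank_pin (a point): the axis on the lever about which the bail turns, 18 mm from the pivot; with the lever upright it lies towards the robot and 29.5 degrees above level
- bail_bar (a point): middle of the bail's cross-bar, 6 mm round, 100 mm long (along y), 130.5 mm from the crank pin; the bail's 5 mm side legs run at y = +-50 mm
- bail_tab (a point): point on the bail's thumb tab, 22 mm beyond the cross-bar; the tab is a flat bar 12 mm wide (along y), 6 mm thick, reaching 34 mm beyond the cross-bar at the middle of its length: grip it across its 12 mm sides, it may turn between the fingers. The bail weighs 80 g
- keeper_seat (a point): where the middle of the cross-bar sits when hooked and drawn (axes as the lid: x away from the robot, z up). Keeper: two steel hooks on the lid's front edge at y = +-38 mm, 12 mm wide; a flat bed 3 mm below this point runs 28 mm back; an upturned lip, 4 to 11 mm in front of this point, rises 7 mm above it
- brass_ring: loose brass ring on the base plate's left front corner, 30 mm round, 19 high, origin under its centre; bystander
- eye_loupe: loose black flared eye loupe, 36 mm round, 39 high; bystander
- lidded_cup: loose small cup, black below and clear above, 26 mm round, 26 high; bystander
- cleaning_brush: loose flat brush with wooden handle, 116 mm long (its y), 8 high; bystander
- glass_jar: loose small glass jar with black lid, 45 mm round, 40 high; bystander

How it is judged:
On the way, in this order (a step that is already met when the one before it is completed fails the run):
1. the bail's cross-bar lies in the keeper behind both lips, the lever not yet swung over (z of bail_bar in the frame of keeper_seat between -0.005 and 0.004 m and x of bail_bar in the frame of keeper_seat between -0.004 and 0.026 m and value of joint lever below 1.2 rad), for 0.2 s.
2. the lever, past dead centre, is pressed on its stop with at least 10 N for 0.3 s (value of joint lever above 1.45 rad and contact force between the fingers and lever_pad above 10 N), for 0.3 s.
At the end, for the whole second after the job is handed in: the cross-bar sits behind the keeper's lips (within 6 mm of its seat), the lever lies at rest past dead centre (over 1.45 rad) and the lid is pulled tight (under 0.03 rad) (value of joint lever above 1.45 rad and value of joint lid below 0.03 rad and velocity of joint lever below 0.05 rad/s and z of bail_bar in the frame of keeper_seat between -0.005 and 0.004 m and x of bail_bar in the frame of keeper_seat between -0.004 and 0.006 m); the robot touches nothing.
It fails at once if the fingers or arm load the lever's handle with more than 30 N (contact force between any of the fingers, the arm and lever_pad above 30 N).
It fails at once if the robot leans on the lid or its keeper with more than 20 N (contact force between any of the fingers, the arm and lid above 20 N).
It fails at once if a small thing beside the chamber is moved more than 20 mm (distance of any of brass_ring, eye_loupe, lidded_cup, cleaning_brush, glass_jar from where it was at the start of the episode above 0.02 m).
It also fails if it takes over 58 s, if anything falls off the work surface, if the arm or the gripper's body presses on something with over 40 N, if the wrist force passes 120 N, or if a joint passes its speed limit or range.

## Working session

There is one attempt and no reset: what is moved stays moved. The work goes in short steps, Python scripts to look and compute and a shell command to move; the robot and the scene stay as the last step left them, time stands still between calls to the robot, and variables do not carry over. Pictures are saved under pics/ and viewed, and the job is handed in when it is done.

```bash
ls -la; mkdir -p pics
python3 - <<'E'
from cell import telemetry, read_camera, calibration
import cv2
print(telemetry.get_state())
for n in ("side","top"):
    c=calibration(n);print(n,c)
    cv2.imwrite(f"pics/{n}0.png",read_camera(n)[:,:,::-1])
E
```

```text
total 12
drwxr-xr-x  3 agent agent 4096 Dec  7 14:01 .
drwxr-xr-x 23 root  root  4096 Dec  7 14:01 ..
drwxr-xr-x  2 agent agent 4096 Dec  7 14:01 pics
{'t': 0.0, 'joints': array([-1.31961943e+00,  3.00469619e-01,  1.52159376e+00,  7.16541242e-06,
        1.32070204e+00, -6.66336423e-02]), 'qvel': array([-1.09919279e-03,  9.22680975e-04, -7.95498073e-05, -2.48718341e-04,
       -1.19797459e-03,  5.66487245e-04]), 'joint_torque': array([ 9.25650675e-04, -5.31807804e+01, -3.52735877e+01,  7.08749355e-02,
        2.44231615e-02, -1.06952771e-04]), 'eef_pos': array([ 0.17178256, -0.52220209,  0.20488178]), 'ee_rot': array([-5.84208248e-04,  9.87401074e-01,  1.58236457e-01, -5.05738009e-05]), 'contact_force': array([-0.52274877, -0.13740684, -0.601797  ]), 'torque': array([-0.00779655,  0.00365631, -0.01113963]), 'width': 0.9977150799301355}
side {'fx': 391.75812705289184, 'fy': 391.75812705289184, 'cx': 315.42571352546145, 'cy': 200.5983589263316, 'dist': array([0.01688948, 0.        , 0.        , 0.        , 0.        ]), 'rvec': array([ 2.06532014, -0.50072858,  0.29142408]), 'tvec': array([-0.4566899 ,  0.29412214,  0.64543787])}
top {'fx': 433.3235546864813, 'fy': 433.3235546864813, 'cx': 324.30885727309885, 'cy': 194.5648301986067, 'dist': array([-0.09147703,  0.        ,  0.        ,  0.        ,  0.        ]), 'rvec': array([ 2.19281742, -2.1351538 ,  0.09133716]), 'tvec': array([0.11742034, 0.58159233, 1.2556747 ])}
```

View pics/side0.png

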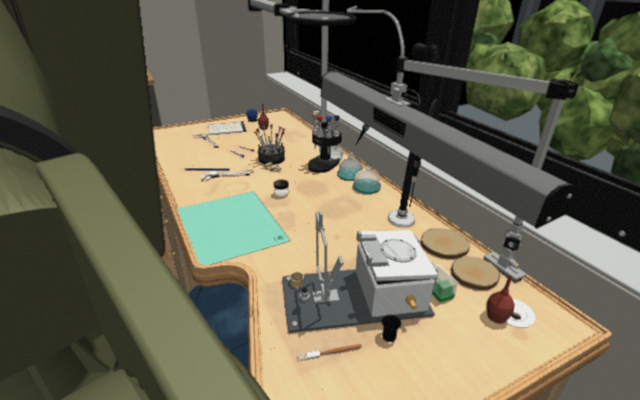

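View pics/top0.png

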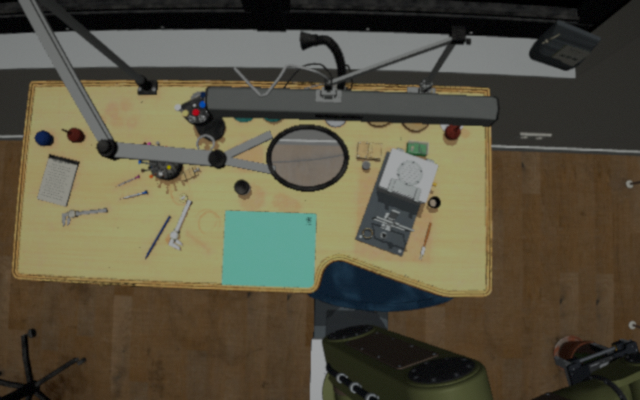

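The side view shows the chamber at around (355,285), with the bail standing near (320,250). The top view shows it at around (398,200), yawed. I'll zoom in on both.

Run:
```python
import cv2
a=cv2.imread("pics/side0.png")[200:350,270:450]
cv2.imwrite("pics/side0z.png",cv2.resize(a,None,fx=4.4,fy=4,interpolation=cv2.INTER_CUBIC)) if 0 else cv2.imwrite("pics/side0z.png",cv2.resize(a,None,fx=4,fy=4,interpolation=cv2.INTER_CUBIC))
a=cv2.imread("pics/top0.png")[140:265,345:465]
cv2.imwrite("pics/top0z.png",cv2.resize(a,None,fx=4.8,fy=4.8,interpolation=cv2.INTER_CUBIC))
```

```text
(no output)
```

View pics/side0z.png

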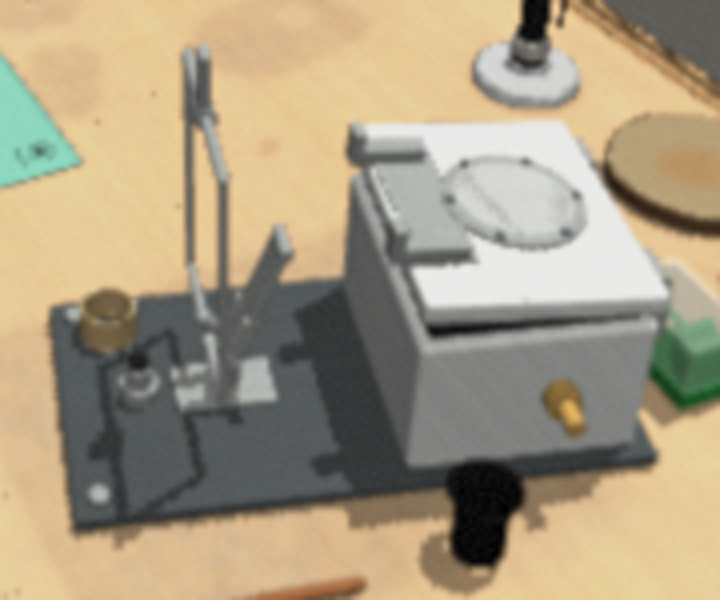

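View pics/top0z.png

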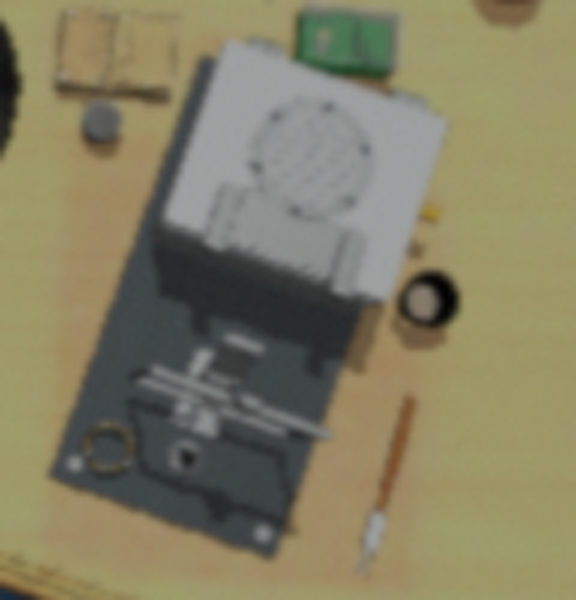

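```bash
cat > h.py <<'E'
import numpy as np, cv2
from scipy.spatial.transform import Rotation as R
from scipy.optimize import least_squares
from cell import telemetry, read_camera, calibration
def proj(n,P):
    c=calibration(n);K=np.array([[c['fx'],0,c['cx']],[0,c['fy'],c['cy']],[0,0,1.]])
    return cv2.projectPoints(np.atleast_2d(P).astype(float),c['rvec'],c['tvec'],K,c['dist'])[0][:,0]
def cham(p,P):  # chamber->world ; p=(x,y,yaw)
    P=np.atleast_2d(P);c,s=np.cos(p[2]),np.sin(p[2])
    return np.c_[p[0]+c*P[:,0]-s*P[:,1],p[1]+s*P[:,0]+c*P[:,1],P[:,2]]
def lev(L,P): # lever frame (x to box, z along handle) -> chamber; + angle leans toward -x
    P=np.atleast_2d(P);c,s=np.cos(L),np.sin(L)
    return np.c_[c*P[:,0]-s*P[:,2],P[:,1],s*P[:,0]+c*P[:,2]+.036]
def crank(L): return lev(L,[-.018*np.cos(np.radians(29.5)),0,.018*np.sin(np.radians(29.5))])[0]
def bail(L,lean,y,r): return crank(L)+np.array([-r*np.sin(lean),y,r*np.cos(lean)])
def lidpt(a,P): # chamber pt when tight, rotate open by a about hinge
    d=np.asarray(P)-np.array([.19,0,.101]);c,s=np.cos(a),np.sin(a)
    return np.array([.19+c*d[0]+s*d[2],d[1],.101-s*d[0]+c*d[2]])
def model(q,lid=.077):
    p,L,lean=q[:3],q[3],q[4]
    C=[[-.085,.075,.01],[-.085,-.075,.01],[.2,-.075,.01],[.2,.075,.01]]
    d={'FL':C[0],'FR':C[1],'RR':C[2],'RL':C[3],'barL':bail(L,lean,.05,.1305),'barR':bail(L,lean,-.05,.1305),
       'tab':bail(L,lean,0,.1645),'bar':bail(L,lean,0,.1305),'pinL':bail(L,lean,.05,0),'pinR':bail(L,lean,-.05,0),'hend':lev(L,[0,0,.073])[0],'hroot':lev(L,[0,0,.022])[0],
       'hendL':lev(L,[0,.011,.073])[0],'hendR':lev(L,[0,-.011,.073])[0]}
    for s,n in((1,'lipL'),(-1,'lipR')): pass
    return {k:cham(p,v)[0] for k,v in d.items()}
E
cat > fit.py <<'E'
from h import *
S=lambda u,v:((u+.5)/4-.5+270,(v+.5)/4-.5+200)
T=lambda u,v:((u+.5)/4.8-.5+345,(v+.5)/4.8-.5+140)
obs=[('side','FL',S(52,308)),('side','FR',S(78,522)),('side','RR',S(655,455)),('top','FL',T(52,475)),('top','FR',T(273,556)),
('side','barR',S(222,180)),('side','barL',S(188,52)),('side','tab',S(203,48)),('side','hend',S(282,235)),('top','barL',T(150,368)),('top','barR',T(328,436)),('top','hend',T(245,345))]
def f(q):
    m=model(q);return np.concatenate([proj(n,m[k])[0]-o for n,k,o in obs])
best=min((least_squares(f,[x,y,yaw,-.4,.0],loss='soft_l1') for x in(.4,.55) for y in(-.3,0,.2) for yaw in(-.4,.0,.4)),key=lambda r:r.cost)
print(best.x,best.cost);r=f(best.x).reshape(-1,2)
for o,e in zip(obs,r):print(o[0],o[1],e.round(1))
np.save('q.npy',best.x)
m=model(best.x)
for n,(x0,x1,y0,y1,s) in {'side':(270,450,200,350,4),'top':(345,465,140,265,4.8)}.items():
    im=cv2.resize(cv2.imread(f'pics/{n}0.png')[y0:y1,x0:x1],None,fx=s,fy=s,interpolation=cv2.INTER_CUBIC)
    P={k:tuple(((proj(n,v)[0]-[x0,y0]+.5)*s-.5).round().astype(int).tolist()) for k,v in m.items()}
    for a,b in('FL FR','FR RR','RR RL','RL FL','barL barR','barL pinL','barR pinR','bar tab','hroot hend','hendL hendR'.split() and 'hendL hendR') and [x.split() for x in('FL FR','FR RR','RR RL','RL FL','barL barR','barL pinL','barR pinR','bar tab','hroot hend','hendL hendR')]:
        cv2.line(im,P[a],P[b],(0,0,255),1)
    cv2.imwrite(f'pics/{n}fit.png',im)
E
python3 fit.py
```

```text
Traceback (most recent call last):
  File "fit.py", line 8, in <module>
    best=min((least_squares(f,[x,y,yaw,-.4,.0],loss='soft_l1') for x in(.4,.55) for y in(-.3,0,.2) for yaw in(-.4,.0,.4)),key=lambda r:r.cost)
  File "fit.py", line 8, in <genexpr>
    best=min((least_squares(f,[x,y,yaw,-.4,.0],loss='soft_l1') for x in(.4,.55) for y in(-.3,0,.2) for yaw in(-.4,.0,.4)),key=lambda r:r.cost)
              ~~~~~~~~~~~~~^^^^^^^^^^^^^^^^^^^^^^^^^^^^^^^^^^^
  File "fit.py", line 7, in f
    m=model(q);return np.concatenate([proj(n,m[k])[0]-o for n,k,o in obs])
                                      ~~~~^^^^^^^^
  File "h.py", line 6, in proj
    c=calibration(n);K=np.array([[c['fx'],0,c['cx']],[0,c['fy'],c['cy']],[0,0,1.]])
ValueError: time passes only in moves, steps and waits
```

```bash
python3 - <<'E'
import re
s=open('h.py').read()
s=s.replace("def proj(n,P):\n    c=calibration(n)","from functools import lru_cache\ncal=lru_cache(calibration)\ndef proj(n,P):\n    c=cal(n)")
open('h.py','w').write(s)
E
python3 fit.py 2>&1 | tail -20; python3 -c "
from h import *
print(telemetry.get_state()['t'])"
```

```text
[ 0.50883033 -0.05938529 -0.32657689 -0.33820511  0.0210734 ] 4.793397019934838
side FL [-0.9 -1.1]
side FR [-1.   0.2]
side RR [ 1.5 -0.2]
top FL [-0.7 -0.6]
top FR [ 0.6 -0. ]
side barR [-0.   0.2]
side barL [-0.5  0.6]
side tab [-0.2  0.6]
side hend [-0.3  0.2]
top barL [ 0.8 -0.3]
top barR [-0.1 -1.3]
top hend [-0.3 -1.1]
0.1
```

View pics/sidefit.png

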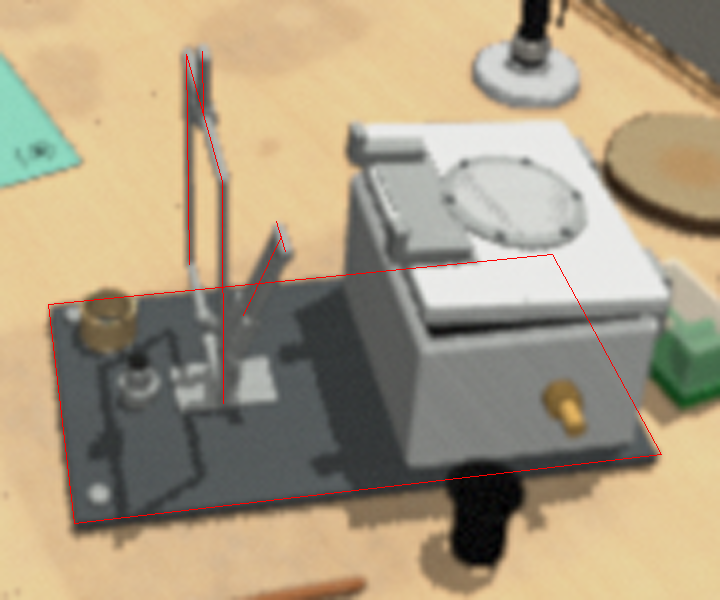

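View pics/topfit.png

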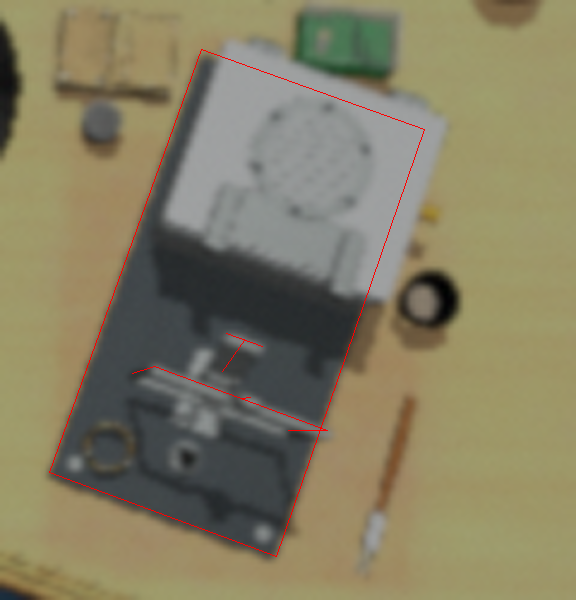

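```bash
cat >> h.py <<'E'
def tri(a,b):
    P=[];U=[]
    for n,u in(('side',a),('top',b)):
        c=cal(n);K=np.array([[c['fx'],0,c['cx']],[0,c['fy'],c['cy']],[0,0,1.]])
        U.append(cv2.undistortPoints(np.array([[u]],float),K,c['dist'])[0,0]);P.append(np.c_[cv2.Rodrigues(c['rvec'])[0],c['tvec']])
    X=cv2.triangulatePoints(P[0],P[1],U[0],U[1])[:,0];return X[:3]/X[3]
def st():
    s=telemetry.get_state();q=s['ee_rot'];Rm=R.from_quat(np.r_[q[1:],q[0]]).as_matrix();return s,Rm
def goto(p,yaw=None): # rows values for target TCP world p, tool-down with tool x at yaw
    s,Rm=st();d=Rm.T@(np.asarray(p)-s['eef_pos']);out=[d.round(4)]
    if yaw is not None:
        c,t=np.cos(yaw),np.sin(yaw);G=np.array([[c,t,0],[t,-c,0],[0,0,-1]])
        out.append(R.from_matrix(Rm.T@G).as_rotvec().round(3))
    print('shift/turn',*out);return d
E
python3 - <<'E'
from h import *
q=np.load('q.npy')
print('lamp L',tri((325,78),(210,100)),'lamp R',tri((560,205),(497,108)))
print('maglens',tri((330,14),(308,158)))
m=model(q)
for k in('bar','tab','hend'):print(k,m[k].round(4))
s,Rm=st();print(Rm.round(3))
p=m['bar']*(1-.02/.034)+m['tab']*(.02/.034)
for z in(.3,.24): goto([p[0],p[1],z],q[2])
E
```

```text
lamp L [0.76313981 0.409932   0.31716726] lamp R [ 0.77768995 -0.28953471  0.27986354]
maglens [0.60937222 0.15282998 0.50604309]
bar [ 0.495  -0.0547  0.18  ]
tab [ 0.4943 -0.0545  0.214 ]
hend [ 0.5318 -0.0672  0.1049]
[[ 0.95   0.312 -0.   ]
 [ 0.312 -0.95   0.001]
 [ 0.    -0.001 -1.   ]]
shift/turn [ 0.4528 -0.3435 -0.0947] [-0.001  0.     0.644]
shift/turn [ 0.4528 -0.3434 -0.0347] [-0.001  0.     0.644]
```

```bash
python3 -m creep '[[0,0,-0.06,0,0,0],[0.04,-0.03,-0.095,0,0,0.16],[0.085,-0.065,-0.095,0,0,0.32],[0.13,-0.10,-0.095,0,0,0.48],[0.175,-0.135,-0.095,0,0,0.644]]' 100 10
python3 - <<'E'
from h import *
goto([.4945,-.0545,.3],np.load('q.npy')[2])
E
```

```text
t: 0.72
eef_pos: [0.2961, -0.3385, 0.3003]
ee_rot: [-0.0, 0.986, -0.164, -0.0]
contact_force: [1.1, -0.3, -1.5]
width: 0.612
shift/turn [ 0.0958 -0.3329  0.0004] [-0.     0.    -0.003]
```

```bash
python3 -m creep '[[0.016,-0.055,0,0,0,0],[0.032,-0.11,0,0,0,0],[0.048,-0.166,0,0,0,0],[0.063,-0.22,0,0,0,0],[0.078,-0.271,0,0,0,0]]' 140; python3 -m creep '[[0.015,-0.048,0,0,0,0],[0.018,-0.062,0,0,0,0],[0.018,-0.062,0.02,0,0,0],[0.018,-0.062,0.02,0,0,0]]'
python3 - <<'E'
from h import *
goto([.4945,-.0545,.2],np.load('q.npy')[2])
for n,(x0,x1,y0,y1) in {'side':(260,460,130,330),'top':(330,480,100,270)}.items():
    im=read_camera(n)[:,:,::-1];cv2.imwrite(f'pics/{n}1.png',cv2.resize(im[y0:y1,x0:x1],None,fx=2.9,fy=2.9,interpolation=cv2.INTER_CUBIC))
E
```

```text
t: 1.35
eef_pos: [0.4564, -0.1063, 0.3004]
ee_rot: [-0.0, 0.987, -0.161, -0.0]
contact_force: [0.4, -0.7, -0.1]
width: 0.451
t: 1.85
eef_pos: [0.4918, -0.0553, 0.2793]
ee_rot: [0.0, 0.987, -0.161, -0.001]
contact_force: [-0.2, -0.4, 0.8]
width: 0.449
shift/turn [ 0.0025 -0.0017  0.0793] [0.    0.003 0.002]
```

View pics/side1.png

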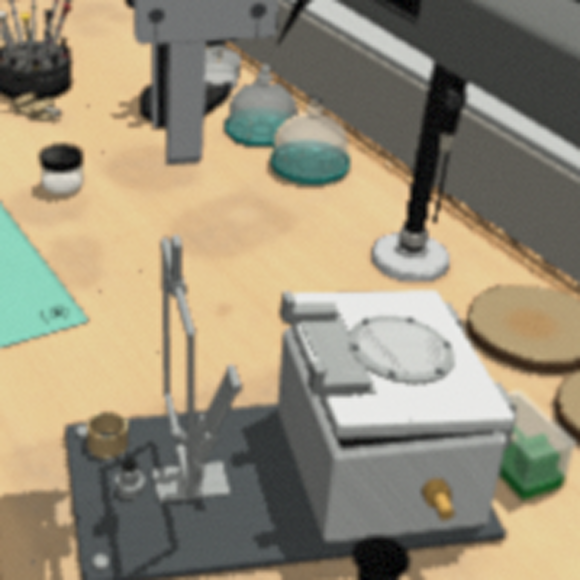

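View pics/top1.png

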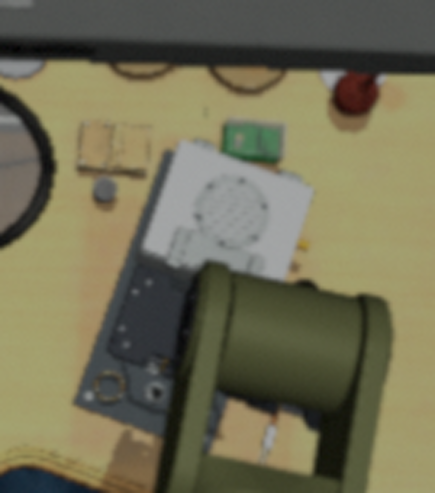

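Run:
```python
from h import *
q=np.load('q.npy');s,Rm=st()
for y in(-.021,-.0335,):
  for x in(-.008,.008):
    print(y,x,((proj('side',s['eef_pos']+Rm@[x,-y,0])[0]-[260,130]+.5)*2.9-.5).round(1))
print(s['eef_pos'],s['width'])
```

```text
-0.021 -0.008 [166.8 161.7]
-0.021 0.008 [194.9 159.8]
-0.0335 -0.008 [170.4 172.6]
-0.0335 0.008 [199.  170.5]
[ 0.49238622 -0.05559175  0.28099016] 0.44980289031857246
```

```bash
python3 -m creep '[[0.002,-0.001,0.04,0,0,0],[0.002,-0.001,0.07,0,0,0],[0.002,-0.001,0.078,0,0,0],[0.002,-0.001,0.078,0,0,0]]'
python3 - <<'E'
from h import *
im=read_camera('side')[:,:,::-1];cv2.imwrite('pics/side2.png',cv2.resize(im[180:330,270:420],None,fx=3.9,fy=3.9,interpolation=cv2.INTER_CUBIC))
E
```

```text
t: 2.45
eef_pos: [0.495, -0.055, 0.2034]
ee_rot: [-0.0, 0.987, -0.161, 0.0]
contact_force: [-0.0, -0.3, 0.9]
width: 0.453
```

View pics/side2.png

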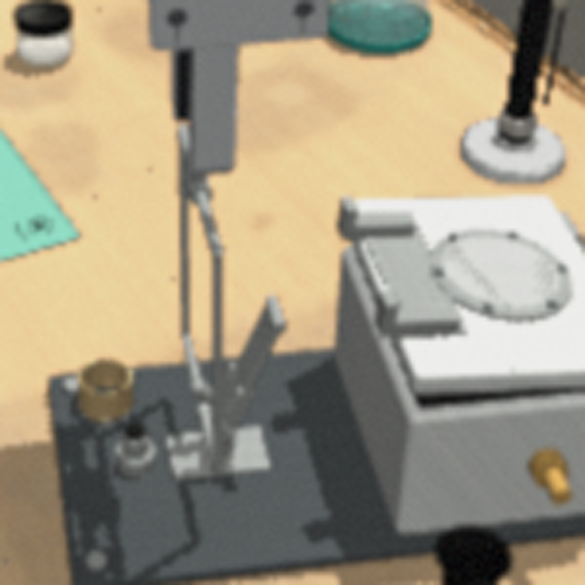

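```bash
python3 -m creep '[[0,0,0.004,0,0,0],[0,0,0.004,0,0,0],[0,0,0.004,0,0,0],[0,0,0.004,0,0,0],[0,0,0.004,0,0,0]]' 255 10;python3 -m creep '[[0,0,0,0,0,0],[0,0,0,0,0,0]]'
python3 - <<'E'
from h import *
im=read_camera('side')[:,:,::-1];cv2.imwrite('pics/side3.png',cv2.resize(im[180:330,270:420],None,fx=3.9,fy=3.9,interpolation=cv2.INTER_CUBIC))
E
```

```text
t: 3.12
eef_pos: [0.4948, -0.0549, 0.1987]
ee_rot: [0.0, 0.987, -0.161, 0.0]
contact_force: [-0.7, -0.7, 2.7]
width: 0.124
t: 3.38
eef_pos: [0.4948, -0.0548, 0.1987]
ee_rot: [0.0, 0.987, -0.161, 0.0]
contact_force: [-0.8, -1.7, 4.1]
width: 0.126
```

View pics/side3.png

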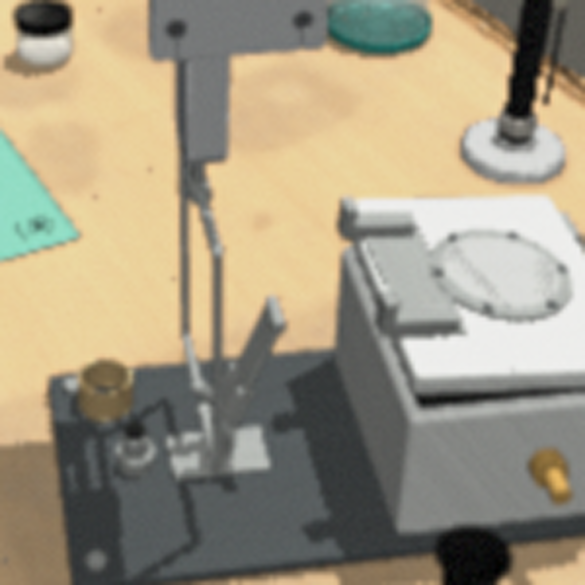

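```bash
python3 -m creep '[[0.0133,0,0.0006,0,0,0],[0.0266,0,0.0017,0,0,0],[0.038,0,0.004,0,0,0],[0.0495,0,0.0070,0,0,0],[0.0495,0,0.0070,0,0,0]]'; python3 -m creep '[[0.011,0,0.0041,0,0,0],[0.0219,0,0.0086,0,0,0],[0.0323,0,0.0143,0,0,0],[0.0423,0,0.0204,0,0,0],[0.0423,0,0.0204,0,0,0]]'
python3 - <<'E'
from h import *
im=read_camera('side')[:,:,::-1];cv2.imwrite('pics/side4.png',cv2.resize(im[180:330,270:420],None,fx=3.9,fy=3.9,interpolation=cv2.INTER_CUBIC))
E
```

```text
t: 4.05
eef_pos: [0.5422, -0.0708, 0.1908]
ee_rot: [-0.0, 0.987, -0.161, -0.0]
contact_force: [-0.6, -2.2, 1.2]
width: 0.126
t: 4.68
eef_pos: [0.5822, -0.0842, 0.1703]
ee_rot: [-0.0, 0.987, -0.161, -0.0]
contact_force: [0.1, -2.2, 0.2]
width: 0.122
```

View pics/side4.png

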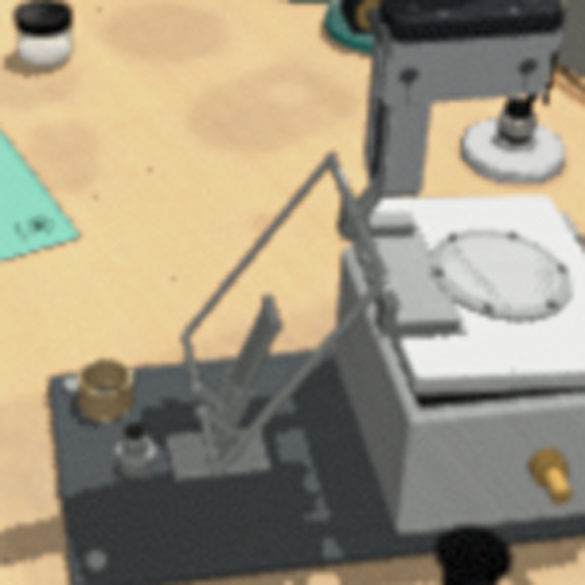

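```bash
python3 -m creep '[[0.0093,0,0.0071,0,0,0],[0.0183,0,0.0147,0,0,0],[0.0240,0,0.0203,0,0,0],[0.0293,0,0.0259,0,0,0],[0.0293,0,0.0259,0,0,0]]'; python3 -m creep '[[0.003,0,0.0037,0,0,0],[0.006,0,0.0073,0,0,0],[0.006,0,0.0073,0,0,0]]'
python3 - <<'E'
from h import *
im=read_camera('side')[:,:,::-1];cv2.imwrite('pics/side5.png',cv2.resize(im[180:330,270:420],None,fx=3.9,fy=3.9,interpolation=cv2.INTER_CUBIC))
E
```

```text
t: 5.35
eef_pos: [0.6097, -0.0934, 0.1446]
ee_rot: [-0.0, 0.987, -0.161, -0.0]
contact_force: [-0.2, -2.9, 0.6]
width: 0.124
t: 5.72
eef_pos: [0.6153, -0.0953, 0.1376]
ee_rot: [-0.0, 0.987, -0.161, -0.0]
contact_force: [-1.1, -2.2, -0.2]
width: 0.122
```

View pics/side5.png

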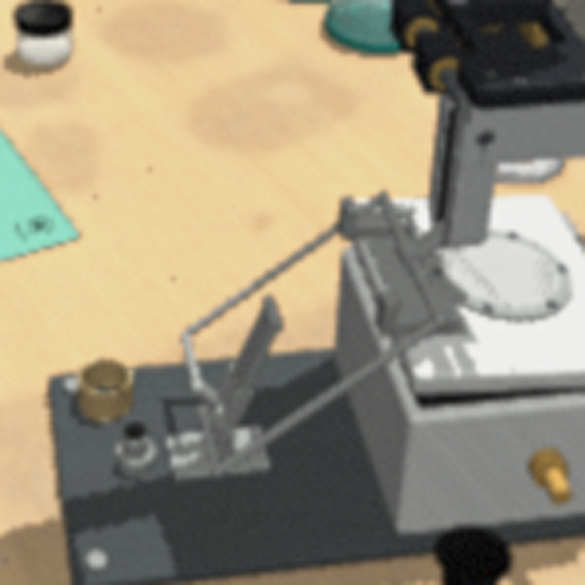

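```bash
python3 -m creep '[[0.001,0,0.0015,0,0,0],[0.002,0,0.003,0,0,0],[0.002,0,0.003,0,0,0]]';  python3 -m creep '[[0,0,0,0,0,0],[0,0,0,0,0,0],[0,0,0,0,0,0],[0,0,0,0,0,0]]' 180
python3 - <<'E'
from h import *
im=read_camera('side')[:,:,::-1];cv2.imwrite('pics/side6.png',cv2.resize(im[180:330,270:420],None,fx=3.9,fy=3.9,interpolation=cv2.INTER_CUBIC))
E
```

```text
t: 6.15
eef_pos: [0.6172, -0.0959, 0.1351]
ee_rot: [-0.0, 0.987, -0.161, 0.0]
contact_force: [-1.3, -2.3, 2.4]
width: 0.125
t: 6.65
eef_pos: [0.6171, -0.0958, 0.1348]
ee_rot: [-0.0, 0.987, -0.161, -0.0]
contact_force: [0.4, 0.0, -0.0]
width: 0.293
```

View pics/side6.png

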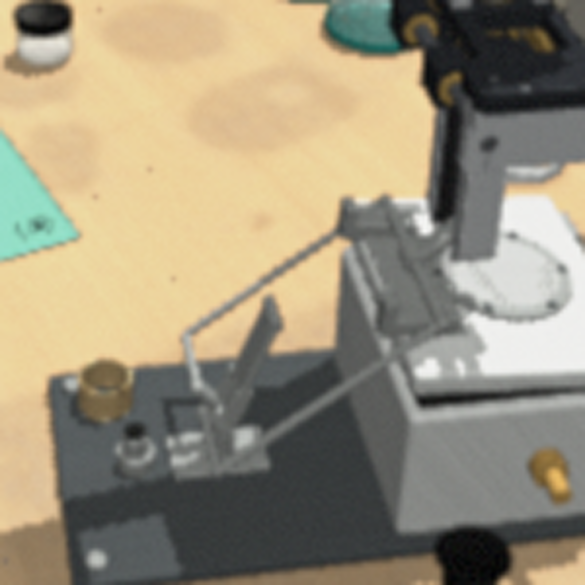

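```bash
python3 -m creep '[[0,0,-0.02,0,0,0],[0,0,-0.06,0,0,0],[0,0,-0.1,0,0,0],[0,0,-0.1,0,0,0]]';  python3 - <<'E'
from h import *
im=read_camera('side')[:,:,::-1];cv2.imwrite('pics/side7r.png',im)
z=cv2.resize(im[200:330,275:425],None,fx=5,fy=5,interpolation=cv2.INTER_CUBIC)
q=np.load('q.npy')
for lean,c in((-.91,(0,0,255)),(-.88,(0,255,0))):
    qq=q.copy();qq[4]=lean;m=model(qq)
    P={k:tuple(((proj('side',v)[0]-[275,200]+.5)*5-.5).round().astype(int).tolist()) for k,v in m.items()}
    for a,b in('barL barR','barL pinL','barR pinR','bar tab','hroot hend'):
        pass
    for s in('barL barR','barL pinL','barR pinR','bar tab','hroot hend','hendL hendR'):
        a,b=s.split();cv2.line(z,P[a],P[b],c,1)
cv2.imwrite('pics/side7.png',z)
E
```

```text
t: 7.2
eef_pos: [0.6181, -0.096, 0.2382]
ee_rot: [0.0, 0.987, -0.161, 0.003]
contact_force: [-0.7, -0.1, -0.3]
width: 0.292Traceback (most recent call last):
  File "<stdin>", line 8, in <module>
ValueError: too many values to unpack (expected 2)
```

```bash
cat > ov.py <<'E'
from h import *
import sys
def ov(src,dst,Ls,x0=275,y0=200,w=150,h=130):
    z=cv2.resize(cv2.imread(src)[y0:y0+h,x0:x0+w],None,fx=5,fy=5,interpolation=cv2.INTER_CUBIC)
    q=np.load('q.npy')
    for (L,lean),c in zip(Ls,((0,0,255),(0,255,0))):
        q[3]=L;q[4]=lean;m=model(q)
        P={k:tuple(((proj('side',v)[0]-[x0,y0]+.5)*5-.5).round().astype(int).tolist()) for k,v in m.items()}
        for s in('barL barR','barL pinL','barR pinR','bar tab','hroot hend','hendL hendR'):
            a,b=s.split();cv2.line(z,P[a],P[b],c,1)
    cv2.imwrite(dst,z)
E
python3 -c "
from ov import *
ov('pics/side7r.png','pics/side7.png',[(-.34,-.91)])"
```

```text
(no output)
```

View pics/side7.png

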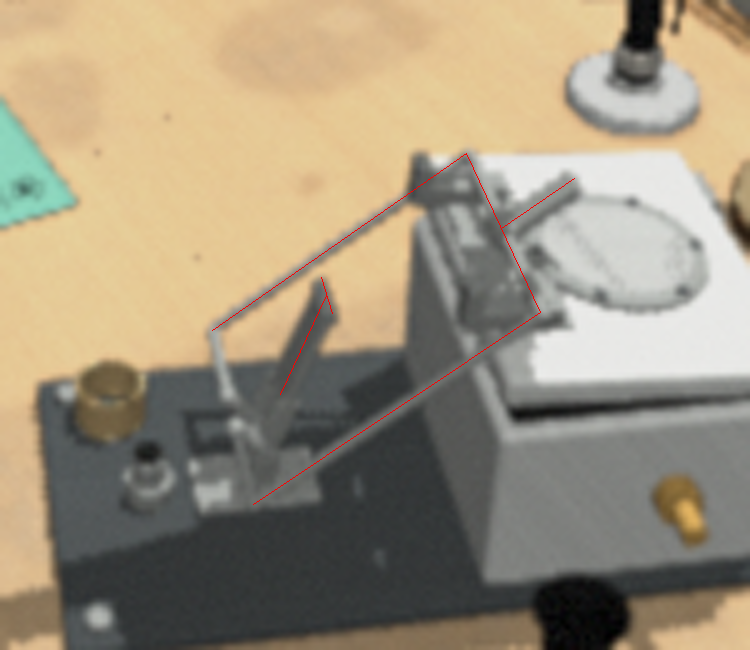

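```bash
cat >> h.py <<'E'
def ct():
    q=np.load('q.npy');s,_=st();d=s['eef_pos'][:2]-q[:2];c,t=np.cos(q[2]),np.sin(q[2])
    f=s['contact_force'];return np.r_[c*d[0]+t*d[1],-t*d[0]+c*d[1],s['eef_pos'][2]].round(4),np.r_[c*f[0]+t*f[1],-t*f[0]+c*f[1],f[2]].round(1),s['t']
E
python3 - <<'E'
from h import *
q=np.load('q.npy');print(ct());goto(cham(q[:3],[.042,0,.23])[0],q[2])
E
```

```text
(array([0.1146, 0.0003, 0.2359]), array([ 0. ,  0. , -0.6]), 7.25)
shift/turn [-0.0726  0.0001  0.0057] [-0.    -0.002  0.003]
```

```bash
python3 -m creep '[[-0.04,0,0,0,0,0],[-0.0725,0,0,0,0,0],[-0.0725,0,0.04,0,0,0],[-0.0725,0,0.07,0,0,0],[-0.0725,0,0.07,0,0,0]]' 255 20
python3 - <<'E'
from h import *
print(ct())
im=read_camera('side')[:,:,::-1];cv2.imwrite('pics/side8.png',cv2.resize(im[180:330,270:420],None,fx=3.9,fy=3.9,interpolation=cv2.INTER_CUBIC))
E
```

```text
t: 7.88
eef_pos: [0.547, -0.0725, 0.1622]
ee_rot: [-0.0, 0.987, -0.161, -0.003]
contact_force: [0.1, -0.1, 1.6]
width: 0.007
(array([ 0.0403, -0.0002,  0.1622]), array([ 0.2, -0. ,  1.6]), 7.875)
```

View pics/side8.png

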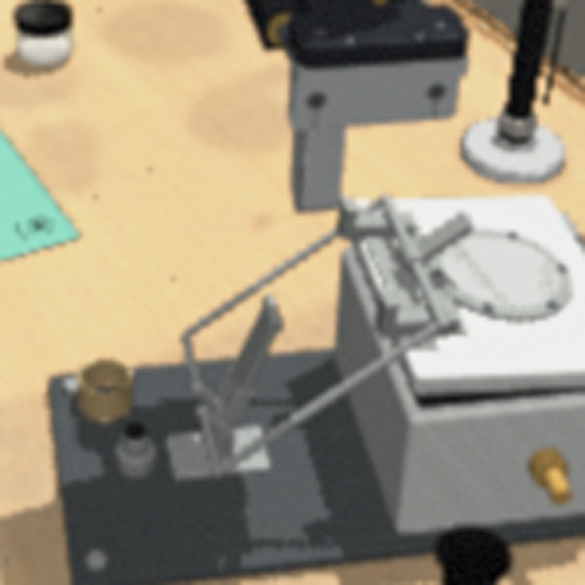

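```bash
python3 -m creep '[[0.002,0,0.03,0,0,0],[0.002,0,0.06,0,0,0],[0.002,0,0.074,0,0,0],[0.002,0,0.074,0,0,0]]'
python3 - <<'E'
from h import *
print(ct())
im=read_camera('side')[:,:,::-1];cv2.imwrite('pics/side9.png',cv2.resize(im[180:330,270:420],None,fx=3.9,fy=3.9,interpolation=cv2.INTER_CUBIC))
E
```

```text
t: 8.43
eef_pos: [0.5504, -0.0734, 0.0911]
ee_rot: [-0.0, 0.987, -0.161, -0.0]
contact_force: [-0.2, -0.4, 0.4]
width: 0.004
(array([0.0439, 0.    , 0.0911]), array([-0.1, -0.5,  0.4]), 8.425)
```

View pics/side9.png

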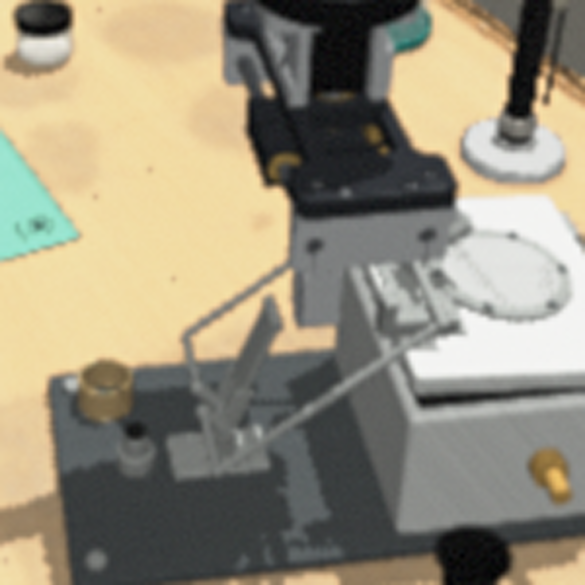

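```bash
python3 -m creep '[[-0.008,0,0,0,0,0],[-0.015,0,0,0,0,0],[-0.021,0,-0.002,0,0,0],[-0.027,0,-0.007,0,0,0],[-0.0315,0,-0.011,0,0,0]]'
python3 - <<'E'
from h import *
print(ct())
E
python3 -m creep '[[-0.006,0,0.0004,0,0,0],[-0.0125,0,0.0008,0,0,0],[-0.019,0,0.0025,0,0,0],[-0.025,0,0.0041,0,0,0],[-0.025,0,0.0041,0,0,0]]'
python3 - <<'E'
from h import *
print(ct())
im=read_camera('side')[:,:,::-1];cv2.imwrite('pics/side10.png',cv2.resize(im[180:330,270:420],None,fx=3.9,fy=3.9,interpolation=cv2.INTER_CUBIC))
E
```

```text
t: 9.1
eef_pos: [0.5201, -0.0633, 0.1023]
ee_rot: [0.0, 0.987, -0.161, 0.0]
contact_force: [0.7, -0.4, -1.7]
width: 0.012
(array([ 1.190e-02, -1.000e-04,  1.023e-01]), array([ 0.8, -0.2, -1.7]), 9.1)
t: 9.72
eef_pos: [0.4962, -0.0553, 0.0975]
ee_rot: [-0.0, 0.987, -0.161, -0.0]
contact_force: [0.3, 0.2, 0.1]
width: 0.006
(array([-0.0133, -0.0001,  0.0975]), array([0.2, 0.3, 0.1]), 9.725)
```

View pics/side10.png

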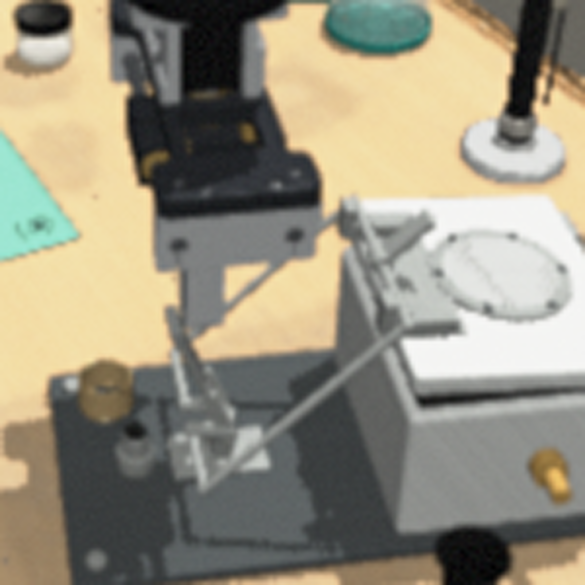

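```bash
python3 -m creep '[[-0.006,0,0.0027,0,0,0],[-0.0114,0,0.0057,0,0,0],[-0.0167,0,0.0094,0,0,0],[-0.0216,0,0.0135,0,0,0]]'
python3 - <<'E'
from h import *
print(ct())
E
python3 -m creep '[[-0.0043,0,0.0047,0,0,0],[-0.0083,0,0.0097,0,0,0],[-0.0083,0,0.0097,0,0,0]]'
python3 - <<'E'
from h import *
print(ct())
im=read_camera('side')[:,:,::-1];cv2.imwrite('pics/side11.png',cv2.resize(im[180:330,270:420],None,fx=3.9,fy=3.9,interpolation=cv2.INTER_CUBIC))
E
```

```text
t: 10.28
eef_pos: [0.4762, -0.0485, 0.0844]
ee_rot: [0.0, 0.987, -0.161, 0.0]
contact_force: [0.8, -0.1, 6.4]
width: 0.008
(array([-0.0344, -0.0001,  0.0844]), array([0.8, 0.2, 6.4]), 10.275)
t: 10.65
eef_pos: [0.4679, -0.0457, 0.0743]
ee_rot: [-0.0, 0.987, -0.161, -0.0]
contact_force: [0.2, 0.7, 1.9]
width: 0.003
(array([-0.0432, -0.0002,  0.0743]), array([-0. ,  0.7,  1.9]), 10.65)
```

View pics/side11.png

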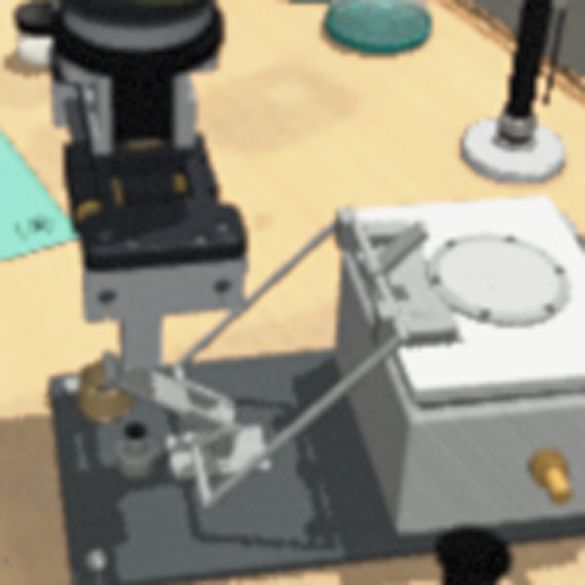

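```bash
python3 -m creep '[[-0.0033,0,0.0055,0,0,0],[-0.0063,0,0.0112,0,0,0],[-0.0083,0,0.0170,0,0,0],[-0.0083,0,0.0170,0,0,0]]'
python3 - <<'E'
from h import *
print(ct())
E
python3 -m creep '[[-0.0014,0,0.0045,0,0,0],[-0.002,0,0.0075,0,0,0],[-0.0025,0,0.0105,0,0,0],[-0.0025,0,0.0105,0,0,0]]'
python3 - <<'E'
from h import *
print(ct())
im=read_camera('side')[:,:,::-1];cv2.imwrite('pics/side12.png',cv2.resize(im[180:330,270:420],None,fx=3.9,fy=3.9,interpolation=cv2.INTER_CUBIC))
E
```

```text
t: 11.2
eef_pos: [0.4601, -0.0432, 0.057]
ee_rot: [-0.0, 0.987, -0.161, -0.001]
contact_force: [0.7, -0.0, 1.3]
width: 0.004
(array([-0.0513, -0.0003,  0.057 ]), array([0.7, 0.2, 1.3]), 11.2)
t: 11.7
eef_pos: [0.458, -0.0425, 0.0468]
ee_rot: [0.0, 0.987, -0.161, -0.0]
contact_force: [-0.3, -0.7, -0.6]
width: 0.003
(array([-0.0536, -0.0003,  0.0468]), array([-0.1, -0.7, -0.6]), 11.7)
```

View pics/side12.png

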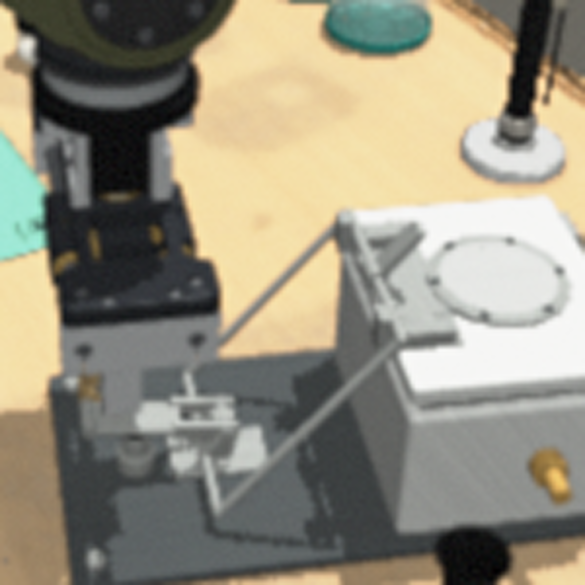

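```bash
python3 -m creep '[[-0.002,0,0.0015,0,0,0],[-0.004,0,0.003,0,0,0],[-0.004,0,0.004,0,0,0],[-0.004,0,0.004,0,0,0]]'
python3 - <<'E'
from h import *
print(ct())
E
python3 -m creep '[[0,0,0.001,0,0,0],[0,0,0.002,0,0,0],[0,0,0.002,0,0,0]]'
python3 - <<'E'
from h import *
print(ct())
E
```

```text
t: 12.25
eef_pos: [0.4543, -0.0412, 0.043]
ee_rot: [0.0, 0.987, -0.161, -0.0]
contact_force: [-0.6, 0.6, 0.4]
width: 0.009
(array([-0.0574, -0.0002,  0.043 ]), array([-0.7,  0.4,  0.4]), 12.25)
t: 12.62
eef_pos: [0.4543, -0.0412, 0.041]
ee_rot: [0.0, 0.987, -0.161, -0.0]
contact_force: [-0.7, -0.3, -0.1]
width: 0.005
(array([-0.0574, -0.0003,  0.041 ]), array([-0.6, -0.5, -0.1]), 12.625)
```

```bash
python3 -m creep '[[0,0,0.001,0,0,0],[0,0,0.001,0,0,0]]'; python3 -m creep '[[0,0,0.001,0,0,0],[0,0,0.001,0,0,0]]'; python3 -m creep '[[0,0,0.001,0,0,0],[0,0,0.001,0,0,0]]'
```

```text
t: 12.88
eef_pos: [0.4543, -0.0412, 0.04]
ee_rot: [0.0, 0.987, -0.161, -0.0]
contact_force: [0.9, 0.3, -1.0]
width: 0.006
t: 13.12
eef_pos: [0.4544, -0.0412, 0.0392]
ee_rot: [-0.0, 0.987, -0.161, 0.0]
contact_force: [-1.2, -0.2, 1.4]
width: 0.002
t: 13.38
eef_pos: [0.4545, -0.0412, 0.0389]
ee_rot: [0.0, 0.987, -0.161, 0.0]
contact_force: [-5.7, 1.6, 15.6]
width: 0.009
```

```bash
python3 -m creep '[[0,0,0,0,0,0],[0,0,0,0,0,0]]';  python3 -m creep '[[0,0,0,0,0,0],[0,0,0,0,0,0],[0,0,0,0,0,0]]';python3 - <<'E'
from h import *
print(ct())
im=read_camera('side')[:,:,::-1];cv2.imwrite('pics/side13.png',cv2.resize(im[180:330,270:420],None,fx=3.9,fy=3.9,interpolation=cv2.INTER_CUBIC))
E
```

```text
t: 13.62
eef_pos: [0.4545, -0.0412, 0.0389]
ee_rot: [0.0, 0.987, -0.161, 0.0]
contact_force: [-5.3, 1.1, 15.8]
width: 0.006
t: 14.0
eef_pos: [0.4546, -0.0412, 0.0389]
ee_rot: [0.0, 0.987, -0.161, 0.0]
contact_force: [-6.2, 0.5, 16.7]
width: 0.003
(array([-0.0572, -0.0002,  0.0389]), array([-6. , -1.6, 16.7]), 14.0)
```

View pics/side13.png

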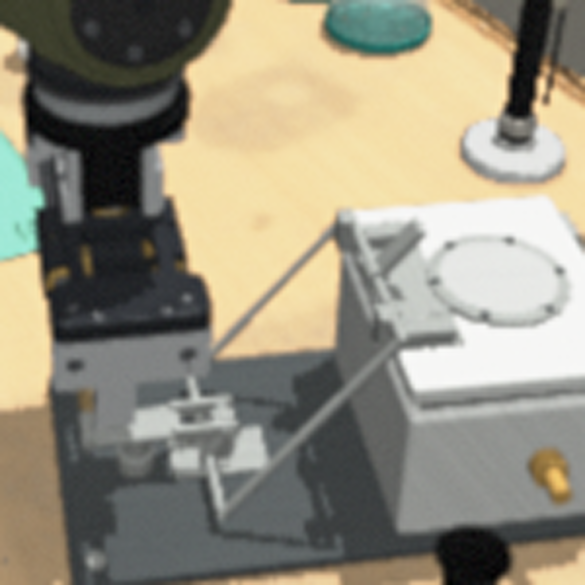

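```bash
python3 -m creep '[[0,0,-0.003,0,0,0],[0,0,-0.02,0,0,0],[0,0,-0.06,0,0,0],[0,0,-0.12,0,0,0],[0,0,-0.16,0,0,0]]'; python3 -m creep '[[-0.03,0.04,-0.03,0,0,0],[-0.05,0.09,-0.06,0,0,0],[-0.05,0.14,-0.06,0,0,0],[-0.05,0.14,-0.06,0,0,0]]';python3 - <<'E'
from h import *
print(ct())
from ov import ov
cv2.imwrite('pics/side14r.png',read_camera('side')[:,:,::-1])
im=read_camera('top')[:,:,::-1];cv2.imwrite('pics/top14.png',cv2.resize(im[130:270,340:470],None,fx=4.2,fy=4.2,interpolation=cv2.INTER_CUBIC))
# lean for seat (0.0738,.1209)
L=1.56;c=crank(L);lean=-np.arctan2(.0738-c[0],.1209-c[2]);print(c,lean,np.hypot(.0738-c[0],.1209-c[2]))
ov('pics/side14r.png','pics/side14.png',[(L,lean)])
E
```

```text
t: 14.68
eef_pos: [0.4546, -0.0412, 0.2005]
ee_rot: [0.0, 0.987, -0.161, 0.001]
contact_force: [-0.2, 0.4, 0.4]
width: 0.003
t: 15.18
eef_pos: [0.3615, -0.1601, 0.2583]
ee_rot: [0.0, 0.987, -0.163, 0.0]
contact_force: [-0.5, 0.6, -0.1]
width: 0.003
(array([-0.1073, -0.1426,  0.2583]), array([-0.6,  0.4, -0.1]), 15.175)
[-0.00903224  0.          0.0204302 ] -0.6894722224115399 0.1302127516043712
```

View pics/side14.png

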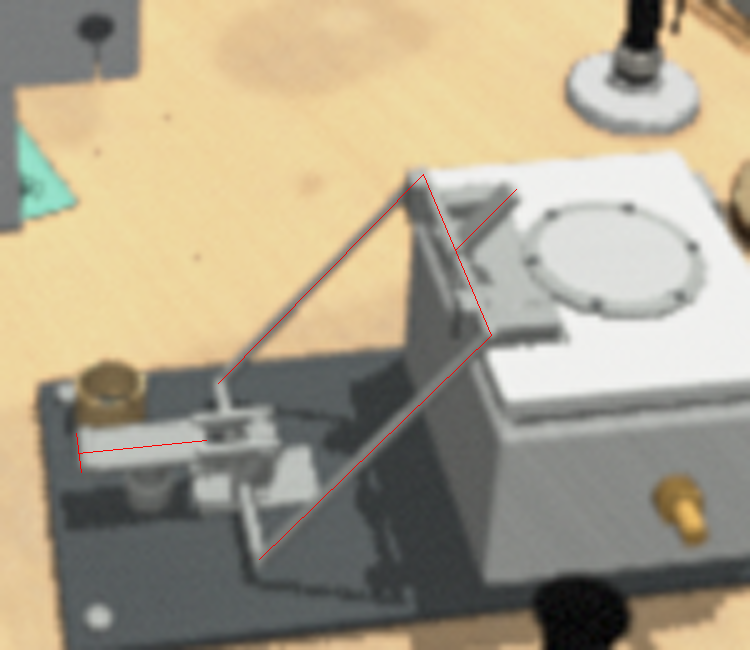

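View pics/top14.png

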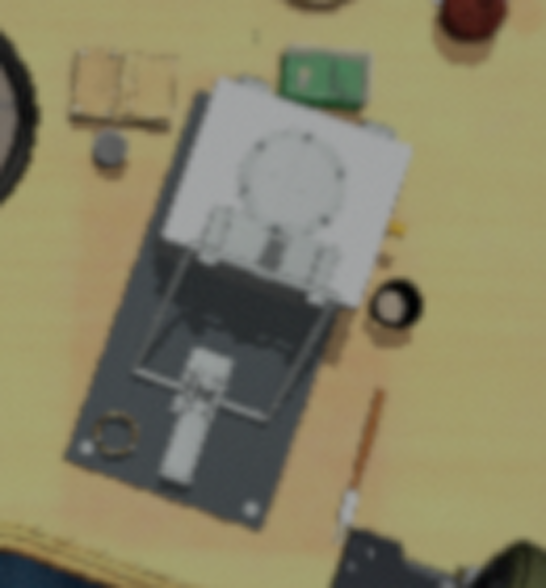

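The overlay at lever 1.56 rad with the bar on its seat matches the picture: handle end at (80,450), bar from (423,175) to (491,335). The lid is flush and the small things haven't moved. Handing in.

Run:
```python
from cell import ticket, telemetry
s=telemetry.get_state();print(s['t'],s['contact_force'],abs(s['qvel']).max())
print(ticket.sign_off())
```

```text
15.275 [ 0.75799815 -0.16442446  1.21102312] 0.03214204553659862
the job is handed in; nothing more can be done
None
```

I closed the chamber and handed the job in at about 15.3 s of the 58 s allowed. No verdict was reported.

- **Bail:** I gripped the thumb tab, swung it over the keeper hooks and let go. The camera showed the cross-bar lying behind the lips, with the lever still at about -0.34 rad.
- **Lever:** I pushed the handle over past dead centre with closed fingers, in short steps. The highest force read on the way was about 6 N.
- **Press:** The lever met its stop with the fingertips at z ≈ 39 mm, which puts it at about 1.56 rad. I held about 16–17 N vertically (about 18 N including some sideways friction) for roughly 0.6 s, then let go. Forces were only read at the end of each move, so brief peaks in between would not show.
- **Last checks:** A model of the closed latch laid over the side picture agreed to a pixel or two: the bar at its seat, the lever level at about 1.56 rad and the lid flush. In the two final pictures the ring, loupe and brush had not visibly moved. I did not check the cup and jar closely, but no move went near them. The fingers were clear of everything, and the remaining force of about 1 N is sensor noise.

No check failed or disagreed. The lever angle and bar position come from camera fits good to about 2 mm.

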